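# Hold the wide plate gauge in the demagnetiser's window

## Task

Take the wider of the two steel plate gauges out of the black rack and lower it, upright, through the slot in the top of the grey demagnetiser until about half its height is inside. Leave the narrow gauge standing in the rack. Finish while still holding the wide gauge there in the gripper: do not let go, and do not let it rest on anything or press hard against the slot's edges.

Things in the scene. Friction and masses are not known exactly. Their poses are not given: they have to be found in the camera images.
- gauge_wide_center (a point): centre of the wide plate gauge: loose bare steel plate on edge, 10 mm thick (x), 50 wide (y), 80 tall (z), 0.2-0.4 kg, with a notch 16 wide, 24 high in mid-foot. Stands 22 mm deep in either slot of the rack, foot 8 mm and top 88 mm above the bench. Grasp from above across the 10 mm thickness, in the upper 35 mm only: the lower half goes through the window
- gauge_narrow_center (a point): centre (half-way up) of the other plate gauge, same thickness and height and axes but only 32 mm wide; it stands in the other slot, in line with the first (slot centres 68 mm apart along the rack's y). It is to stay there
- rack_top (a point): centre of the top face of the fixed black rack, a block 40 mm (x) by 150 mm (y) by 30 mm high with two slots 13 x 53 mm, 22 mm deep, at y = +34 and -34 mm; x is across the slots, y along them. The gauges have the same axes as the rack
- demag_window (a point): centre of the slot (window) at the upper surface of the demagnetiser's guard plate, 80 mm above the bench. Fixed grey box 110 (x) x 130 (y) mm under a bare aluminium plate 114 x 134 x 6 mm. The slot goes through the plate: 12 mm wide (x), 54 long (y), top edges chamfered 2 mm; below is a hollow, its floor 69 mm under the upper surface. z up
There are look-alikes about, which are no part of the job. What is shaped like the part that bears gauge_wide_center but pink or turquoise is not meant. Leave any red look-alike of the part that bears gauge_narrow_center alone.

How it is judged:
By the outcome, as a careful person would: the job done as asked, in the order asked, and still so for the second after the job is handed in, while the arm keeps its last pose, push and grip.
It also fails if it takes over 42 s, if anything falls off the work surface, if the arm or the gripper's body presses on something with over 40 N, if the wrist force passes 120 N, or if a joint passes its speed limit or range.

## Robot

A 7-joint arm with a two-finger parallel gripper is mounted at the origin on a cart in front of the work surface, level with it; the furniture and walls round the work are solid. World frame = base frame: x ahead of the robot, y to its left, z up, the work surface at z = 0. Lengths are in m, angles in rad, forces in N, time in s.
With the tool pointing down it reaches from about 0.425 to 0.875 m from the base axis. Payload 9.9 kg.
Tool frame: the origin (TCP) lies midway between the tips of the shut fingers; the grasp point (between the pads) lies 19 mm behind it (env.tcp_to_grasp is the distance from the TCP to the grasp point, in m); z points along the fingers, y is the line along which they close (so a half turn about z gives the same grasp; the last joint's range is limited). The gripper opens to 85 mm and grips with 20 to 120 N. Pads are 22 mm wide; open, the fingers measure 114 mm over their backs; the gripper's body (76 mm by 85 mm) begins 54 mm behind the grasp point. The pads swing forward as they close: fully open they stand 13 mm farther back than shut.
Start: joints at [1.195, 0.576, 0.025, 1.437, -0.015, 1.129, -0.057], TCP at [0.194, -0.646, 0.231] pointing down, gripper open.
Joint ranges: [-2.76, 2.76], [-0.34, 2.15], [-1.52, 1.57], [0.19, 2.46], [-1.09, 4.23], [0.17, 1.99], [-2.82, 2.82]. Speed limits (rad/s): [2.22, 2.22, 3.01, 3.01, 3.14, 3.14, 3.14].

## Interface

Orientations are given as a rotation vector (axis times angle).
In Python, from cell import env, camera, get_calibration, workorder, finder gives the robot as it stands.
- The arm moves only by the tool send_rows, never from a script. Its argument "series" is a list of rows, each a list of 5 numbers: the finger opening in m, from 0 to 0.0854, then the shift along the tool's x, y, z in m, then the turn about the tool's z in degrees. In form: [[fingers, x, y, z, yaw], ...]. A call has 1 to 10 rows; each row shifts and turns the commanded pose from where the row before left it, along the tool's axes as they then stand; what a row does not reach is not made up. A row lasts 1/12 s, in which the tool goes at most 41.7 mm and 7.16 degrees, less where a joint would pass 70% of its speed; a pose out of reach is approached as far as the arm can. A call is refused whole if a number of a shift passes 0.0417 or a number of a turn 7.16, either way. A call with a gripper value outside its range is refused whole. The fingers move at their own pace and stop on an object; "grip_force" is the grip in N (left out, the last holds). Time passes only in rows, so rows that do not move let the fingers close. It gives the time, the measured TCP pose, the force, the opening and the grip force at its end, in the units of the state.
- env.get_obs(): the state, without advancing time (a new reading comes with each control period).
- camera(name): name is "side" or "top" or "wrist"; returns (picture, depth): 420x560x3 uint8, red, green, blue; 420x560 float32, m along the optical axis (not along the pixel's ray), 0 where there is no reading.
- get_calibration(name): a dict with "fov_y" (degrees; the focal length in pixels is half the picture's height over the tangent of half this angle, whatever the lens; pixels are square), "cx", "cy" (the principal point, pixels), "k1" (the pictures are not rectified: a ray, as slopes to the right and down, at radius r is drawn at 1 + k1 r^2 times it, then the intrinsics apply), "rvec" (rotation vector, rad) and "tvec" (3), from world to camera coordinates, as OpenCV has them. Camera axes: x right, y down, z forward; pixel columns grow to the right and rows downward; lengths in m; the calibration is good to about 2 mm. A picture is of the moment at which its call begins: read the wrist's pose just before it. get_calibration takes no time and is no camera call; for the wrist camera it gives the pose at the moment of the call.
- workorder.finish_job(): hands the job in; it is judged then, once.
Trained networks look in the newest picture that a camera, given by its name, has taken for a name from the list of things; names that differ only in an ending like _2 or _b are one class to them, and where a whole thing is asked for, a point or a joint stands for the part that bears it (a point fixed in the world has none). Each returns a list of dicts, best first, with "score" (0 to 1); they miss things now and then, are a little off and sometimes report something else, mostly with a low value. They report only what shows in the picture. A call takes as long as a camera call. They do not tell look-alikes from the thing itself.
- finder.spot_in(camera, target): "centre" ([x, y, z] in m, in world coordinates, good to about 4 mm: the middle of the surface that is visible of it).
- finder.trace(camera, target): "mask" (420x560 bool, what is visible of it).
The state is a dict: "time_s": time; "joint_positions": joint angles; "qd": joint speeds; "joint_torque": joint torques, N m; "position": TCP position; "tool_rot": TCP orientation; "force": force on the tool from outside, world axes, zero at the start; "ft_torque": the same for the moment, N m; "width": finger opening in m; "finger_force": force on a finger pad.
Only numpy, scipy, OpenCV 4.12 (cv2) and the standard library are available. Lean on these libraries where they do the work, as an engineer would, in place of code of your own. Each camera call takes 0.05 s, during which the arm holds its last target. There are 200 camera calls.

## Working session

There is one attempt and no reset: what is moved stays moved. The work goes in short steps, Python scripts to look and compute and a tool call to move; the robot and the scene stay as the last step left them, time stands still between calls to the robot, and variables do not carry over. Pictures are saved under pics/ and viewed, at most 10 in all, crops included, and the job is handed in when it is done.

Besides the shell and the picture viewer there is one more tool, called as a command line: name --pt "numbers of a row" for each row, then --argument value for the rest. send_rows: Moves the arm, as the interface text tells. Its arguments: {"type":"object","properties":{"series":{"type":"array"},"grip_force":{"type":"number"}},"required":["series"]}

```bash
mkdir -p pics; cat > h.py <<'E'
import numpy as np, cv2
from cell import env, camera, get_calibration, workorder, finder
from scipy.spatial.transform import Rotation as R
def shot(n,f=None):
    c=get_calibration(n); im,d=camera(n)
    if f: cv2.imwrite('pics/'+f,cv2.cvtColor(im,cv2.COLOR_RGB2BGR))
    return im,d,c
def cloud(d,c):
    h,w=d.shape; f=h/2/np.tan(np.radians(c['fov_y'])/2)
    K=np.array([[f,0,c['cx']],[0,f,c['cy']],[0,0,1.]])
    uv=np.stack(np.meshgrid(np.arange(w),np.arange(h)),-1).reshape(-1,1,2).astype(float)
    p=cv2.undistortPoints(uv,K,np.array([c['k1'],0,0,0,0.])).reshape(h,w,2)
    P=np.dstack([p*d[...,None],d]); Rm=cv2.Rodrigues(np.array(c['rvec'],float))[0]
    return (P-np.array(c['tvec']).ravel())@Rm
E
python3 - <<'E'
from h import *
o=env.get_obs(); print(o['time_s'],o['position'],o['tool_rot'],o['width'],env.tcp_to_grasp)
ims=[]
for n in('top','side'):
    im,d,c=shot(n); ims.append(im); P=cloud(d,c); np.savez('/tmp/'+n,im=im,P=P,d=d)
    for t in('gauge_wide_center','gauge_narrow_center','rack_top','demag_window'):
        print(n,t,[(round(r['score'],2),np.round(r['centre'],3)) for r in finder.spot_in(n,t)])
cv2.imwrite('pics/a.png',cv2.cvtColor(ims[0],cv2.COLOR_RGB2BGR));cv2.imwrite('pics/b.png',cv2.cvtColor(ims[1],cv2.COLOR_RGB2BGR))
E
```

```text
0.0 [ 0.19405397 -0.6460185   0.23047307] [-3.10660953e+00 -4.56533262e-01  4.69895806e-04] 0.08574306861943559 0.0187
top gauge_wide_center [(0.83, array([0.463, 0.224, 0.081])), (0.68, array([ 0.497, -0.051,  0.07 ])), (0.62, array([0.45 , 0.031, 0.074])), (0.45, array([ 0.535, -0.188,  0.076]))]
top gauge_narrow_center [(0.75, array([0.474, 0.156, 0.081])), (0.68, array([0.379, 0.13 , 0.081]))]
top rack_top [(0.66, array([0.457, 0.186, 0.026]))]
top demag_window [(0.81, array([ 0.539, -0.186,  0.077])), (0.63, array([0.46 , 0.186, 0.026]))]
side gauge_wide_center [(0.85, array([ 0.504, -0.055,  0.056])), (0.77, array([ 0.459, -0.001,  0.052])), (0.49, array([0.466, 0.213, 0.068]))]
side gauge_narrow_center [(0.69, array([0.385, 0.117, 0.046])), (0.44, array([0.481, 0.141, 0.058]))]
side rack_top [(0.87, array([0.475, 0.146, 0.031]))]
side demag_window [(0.95, array([ 0.537, -0.232,  0.078]))]
```

View pics/a.png

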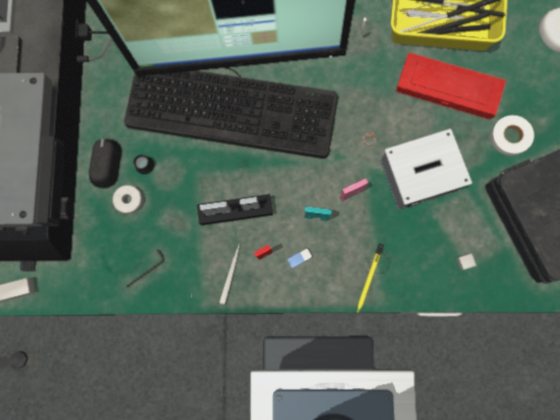

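View pics/b.png

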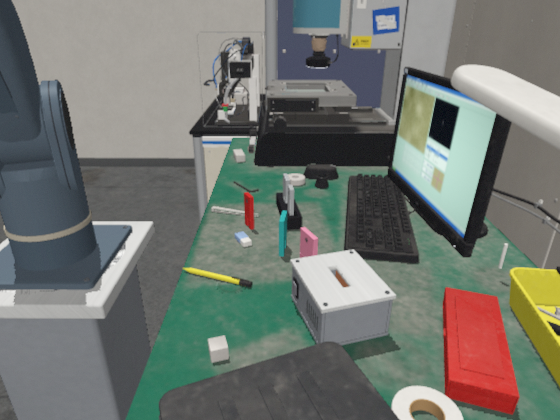

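The top view shows the rack at about (235,208). The wide gauge is in its left (+y) slot and the narrow one in its right slot. The demagnetiser is at (428,167) with its dark slot. The turquoise (318,212), pink (355,188) and red (264,251) look-alikes stand apart.

```bash
python3 - <<'E'
from h import *
z=np.load('/tmp/top.npz'); P=z['P'];im=z['im'].astype(int)
def rect(m,l):
    q=P[m][:,:2].astype(np.float32)*1000
    r=cv2.minAreaRect(q); print(l,m.sum(),np.round(r[0],1),np.round(r[1],1),round(r[2],1),'z',np.median(P[m][:,2]).round(4))
near=lambda x,y,r:np.hypot(P[...,0]-x,P[...,1]-y)<r
dk=im.sum(2)
rect(near(.465,.19,.1)&(P[...,2]>.015)&(P[...,2]<.04)&(z['d']>0),'rack')
rect(near(.463,.224,.04)&(P[...,2]>.076)&(P[...,2]<.1),'wide')
rect(near(.474,.156,.03)&(P[...,2]>.076)&(P[...,2]<.1),'narrow')
m=near(.54,-.19,.11)&(P[...,2]>.07)&(P[...,2]<.09); rect(m,'plate')
v=near(.54,-.187,.045)&(dk<200); rect(v,'slot dark')
E
```

```text
rack 1031 [470.9 191.3] [ 41.1 150.1] 7.8 z 0.0293
wide 165 [466.2 224.8] [10.9 49.6] 8.2 z 0.0867
narrow 103 [475.2 157.4] [10.5 31.6] 7.3 z 0.0868
plate 3961 [ 540.3 -187.9] [116.  136.6] 17.1 z 0.0795
slot dark 82 [ 557.  -203.2] [ 8.2 46.2] 17.3 z 0.0108
```

send_rows --pt "0.085 0.035 0.02 0 -7" --pt "0.085 0.035 0.015 0 -7" --pt "0.085 0.035 0.01 0 -7" --pt "0.085 0.035 0.0 0 -7" --pt "0.085 0.035 0 0 -7" --pt "0.085 0.035 0 0 -7" --pt "0.085 0.035 0 0 -7" --pt "0.085 0.035 0 0 -7" --pt "0.085 0.035 0 0 -7" --pt "0.085 0.035 0 0 -7"

```text
time_s: 1.33
position: [0.4315, -0.4409, 0.2313]
tool_rot: [2.276, 2.165, 0.001]
force: [0.3, -0.2, -0.3]
width: 0.085
finger_force: 0.0
```

send_rows --pt "0.085 0.03 0.012 0 0" --pt "0.085 0.03 0.012 0 0" --pt "0.085 0.03 0.012 0 0" --pt "0.085 0.03 0.012 0 0" --pt "0.085 0.03 0.012 0 0" --pt "0.085 0.03 0.012 0 0" --pt "0.085 0.03 0.012 0 0" --pt "0.085 0.03 0.012 0 0" --pt "0.085 0 0 0 -5" --pt "0.085 0 0 0 -6"

```text
time_s: 2.17
position: [0.541, -0.2056, 0.2316]
tool_rot: [2.057, 2.374, 0.002]
force: [-0.4, -0.7, -0.4]
width: 0.0849
finger_force: 0.0
```

```bash
python3 - <<'E'
from h import *
env.get_obs()
im,d,c=shot('wrist','c.png'); P=cloud(d,c); np.savez('/tmp/wr1',im=im,P=P,d=d)
print(env.get_obs()['position'],env.get_obs()['tool_rot'],[(r['score'],r['centre']) for r in finder.spot_in('wrist','demag_window')])
E
```

```text
[ 0.54033004 -0.20733107  0.23144534] [ 2.04916686e+00  2.38086783e+00 -2.04352347e-06] []
```

View pics/c.png

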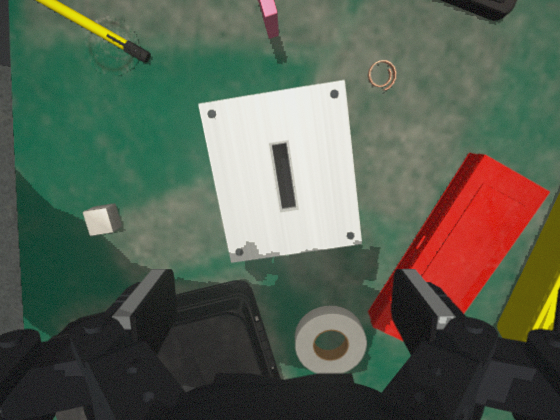

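```bash
cat >> h.py <<'E'
def rays_at(mask,c,z):
    h,w=mask.shape
    P1=cloud(np.ones((h,w)),c); Rm=cv2.Rodrigues(np.array(c['rvec'],float))[0]
    C=-Rm.T@np.array(c['tvec']).ravel(); D=P1[mask]-C
    return (C+D*((z-C[2])/D[:,2])[:,None])
E
python3 - <<'E'
from h import *
z=np.load('/tmp/wr1.npz'); im=z['im']; P=z['P']; c=get_calibration('wrist')
g=im.sum(2).astype(int); box=np.zeros(g.shape,bool); box[135:218,262:305]=1
for t in(150,300,480,560):
    q=rays_at(box&(g<t),c,.08)[:,:2].astype(np.float32)*1000
    r=cv2.minAreaRect(q); print(t,len(q),np.round(r[0],1),np.round(r[1],1),round(r[2],1))
m=(P[...,2]>.074)&(P[...,2]<.09)&(np.hypot(P[...,0]-.54,P[...,1]+.188)<.1)&(g>300)
r=cv2.minAreaRect(P[m][:,:2].astype(np.float32)*1000); print(r,np.median(P[m][:,2]))
print(g[176,268:304])
E
```

```text
150 1 [ 536.1 -165.9] [0. 0.] 0.0
300 869 [ 538.1 -189.1] [11.1 52. ] 16.9
480 997 [ 538.  -189.3] [13.  53.7] 16.8
560 1109 [ 538.2 -189.3] [14.6 55.2] 16.9
((539.6614990234375, -187.38270568847656), (114.60743713378906, 133.84738159179688), 17.080236434936523) 0.07908157894523327
[695 691 693 693 694 677 621 561 494 242 199 182 195 190 199 186 203 203
 201 198 202 204 217 386 571 605 677 693 691 690 695 692 699 702 701 699]
```

send_rows --pt "0.085 0.04 0 0 0" --pt "0.085 0.04 0 0 0" --pt "0.085 0.04 0 0 0" --pt "0.085 0.04 0 0 0" --pt "0.085 0.04 -0.002 0 0" --pt "0.085 0.04 -0.002 0 0" --pt "0.085 0.04 -0.002 0 0" --pt "0.085 0.04 -0.002 0 0" --pt "0.085 0.03 0 0 0" --pt "0.085 0.02 0 0 0"

```text
time_s: 3.1
position: [0.4813, 0.1602, 0.2318]
tool_rot: [-2.069, -2.364, -0.002]
force: [-0.0, -0.1, 0.5]
width: 0.085
finger_force: 0.0
```

```bash
cat > g.py <<'E'
from h import *
o=env.get_obs(); im,d,c=shot('wrist','d.png'); P=cloud(d,c); print(o['position'],o['tool_rot'],o['time_s'])
for n,x,y in(('wide',.466,.225),('nar',.475,.157)):
    m=(P[...,2]>.08)&(P[...,2]<.1)&(np.hypot(P[...,0]-x,P[...,1]-y)<.033)&(d>0)
    if m.sum(): r=cv2.minAreaRect(P[m][:,:2].astype(np.float32)*1000); print(n,m.sum(),r,np.percentile(P[m][:,2],[50,95]))
a=2*np.arctan2(o['tool_rot'][1],o['tool_rot'][0]); X=np.array([np.cos(a),np.sin(a)]);Y=np.array([X[1],-X[0]])
v=np.array([.4665,.2248])-o['position'][:2]; print('yaw',np.degrees(a)%180,'to go',X@v,Y@v)
E
python3 g.py
```

```text
[0.48132194 0.16020893 0.23176691] [-2.06852434 -2.36383942 -0.00237315] 3.1
wide 888 ((465.7145690917969, 225.49118041992188), (10.023457527160645, 48.904232025146484), 7.554851055145264) [0.08700139 0.08814397]
nar 499 ((474.67474365234375, 158.54075622558594), (9.774641990661621, 32.39445114135742), 7.503321647644043) [0.08703408 0.08811793]
yaw 97.62362396758016 to go 0.06598649547267757 -0.006121946739866169
```

View pics/d.png

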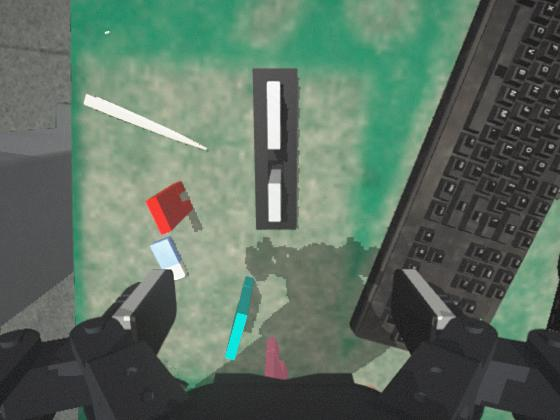

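The wide gauge is at (273,115) and the narrow one at (274,195), both upright and in line with the tool's x. Next I move over the wide gauge and descend.

send_rows --pt "0.085 0.02 -0.002 0 0" --pt "0.085 0.02 -0.002 0 0" --pt "0.085 0.02 -0.002 0 0" --pt "0.085 0.006 -0.0005 0 0" --pt "0.06 0 0 0 0" --pt "0.05 0 0 0.03 0" --pt "0.05 0 0 0.03 0" --pt "0.05 0 0 0.03 0" --pt "0.05 0 0 0.01 0" --pt "0.05 0 0 0 0"

```text
time_s: 3.98
position: [0.4661, 0.2192, 0.1293]
tool_rot: [-2.069, -2.362, 0.007]
force: [0.0, -0.1, -0.1]
width: 0.05
finger_force: 0.0
```

```bash
python3 g.py
```

```text
[0.4661052  0.21919352 0.12928514] [-2.06909369 -2.36242021  0.00734727] 3.9833
wide 1689 ((465.5001525878906, 225.9632110595703), (9.69898509979248, 49.815975189208984), 7.834817886352539) [0.08702923 0.08810059]
nar 937 ((474.7877197265625, 158.57858276367188), (9.991315841674805, 33.0491828918457), 7.7775092124938965) [0.08696123 0.087947  ]
yaw 97.57388660306765 to go 0.005505532010328112 0.0011303182404530307
```

send_rows --pt "0.05 0.006 0 0.01 0" --pt "0.05 0 0 0.02 0" --pt "0.05 0 0 0.02 0" --pt "0.05 0 0 0.015 0" --pt "0.05 0 0 0.006 0" --pt "0.05 0 0 0 0" --pt "0.05 0 0 0 0" --pt "0.05 0 0 0 0"

```text
time_s: 4.7
position: [0.4668, 0.228, 0.0615]
tool_rot: [2.067, 2.365, 0.003]
force: [-0.1, -0.1, -0.2]
width: 0.0502
finger_force: 0.0
```

send_rows --pt "0.05 -0.002 -0.001 0.004 0" --pt "0.05 0 0 0 0" --pt "0.0 0 0 0 0" --pt "0.0 0 0 0 0" --pt "0.0 0 0 0 0" --pt "0.0 0 0 0 0" --pt "0.0 0 0 0 0" --pt "0.0 0 0 0 0" --grip_force 60

```text
time_s: 5.37
position: [0.4653, 0.2254, 0.0566]
tool_rot: [2.067, 2.366, 0.0]
force: [-1.8, -0.5, 6.0]
width: 0.0095
finger_force: 58.8
```

send_rows --pt "0.0 0 0 -0.005 0" --pt "0.0 0 0 -0.01 0" --pt "0.0 0 0 -0.015 0" --pt "0.0 0 0 -0.02 0" --pt "0.0 0 0 -0.025 0" --pt "0.0 0 0 -0.025 0" --pt "0.0 0 0 -0.025 0" --pt "0.0 0 0 -0.015 0" --pt "0.0 0 0 0 0" --pt "0.0 0 0 0 0" --grip_force 80

```text
time_s: 6.2
position: [0.4655, 0.2253, 0.197]
tool_rot: [2.067, 2.365, 0.002]
force: [0.4, 0.5, -3.0]
width: 0.0086
finger_force: 78.2
```

```bash
python3 - <<'E'
from h import *
o=env.get_obs(); im,d,c=shot('wrist','e.png'); im2,d2,c2=shot('side','f.png'); print(o['position'],o['tool_rot'],o['force'],o['width'])
a=cv2.imread('pics/e.png');b=cv2.imread('pics/f.png')
cv2.imwrite('pics/ef.png',np.hstack([a[:, 80:480],cv2.resize(b[80:290,200:400],(400,420))]))
E
```

```text
[0.46548523 0.2252776  0.19704862] [2.06669697e+00 2.36507897e+00 2.27071725e-03] [ 0.37732549  0.5001746  -2.99772081] 0.00856639282748505
```

View pics/ef.png

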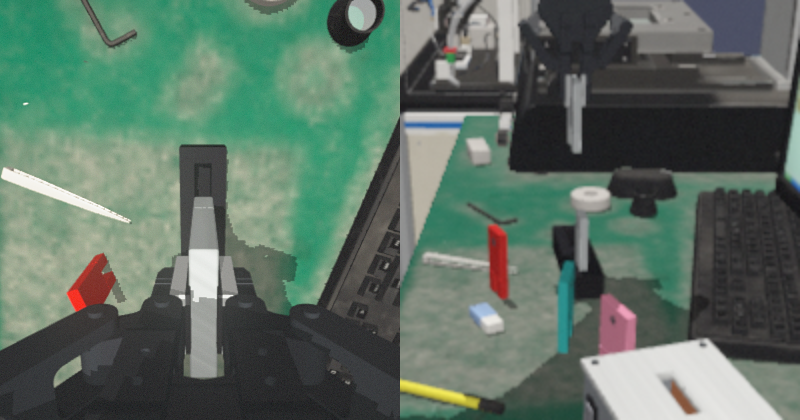

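The wide gauge is held upright between the pads, at about (203,310) in the left half. The narrow gauge still stands in the rack. Next I carry the wide one to the demagnetiser, stopping just past the slot so both show in the wrist camera.

send_rows --pt "0 -0.015 0.0 0 0" --pt "0 -0.03 0.002 0 0" --pt "0 -0.035 0.002 0 0" --pt "0 -0.035 0.002 0 0" --pt "0 -0.035 0.002 0 0" --pt "0 -0.035 0.002 0 0" --pt "0 -0.035 0.002 0 0" --pt "0 -0.035 0.002 0 0" --pt "0 -0.035 0.002 0 0" --pt "0 -0.035 0.002 0 0"

```text
time_s: 7.13
position: [0.526, -0.0961, 0.1949]
tool_rot: [-2.065, -2.364, 0.002]
force: [0.2, 1.0, -2.6]
width: 0.009
finger_force: 78.1
```

send_rows --pt "0 -0.035 0.002 0 0" --pt "0 -0.035 0.002 0 0" --pt "0 -0.03 0.002 0 0" --pt "0 -0.03 0.002 0 0" --pt "0 -0.02 0.002 0 0" --pt "0 -0.01 0 0 -3" --pt "0 0 0 0 -3.3" --pt "0 0 0 0 -3" --pt "0 0 0 0 0" --pt "0 0 0 0 0"

```text
time_s: 7.97
position: [0.5576, -0.2513, 0.1949]
tool_rot: [-1.869, -2.522, 0.0]
force: [0.6, 0.6, -1.4]
width: 0.0087
finger_force: 78.1
```

```bash
python3 - <<'E'
from h import *
o=env.get_obs(); im,d,c=shot('wrist','g.png'); P=cloud(d,c); np.savez('/tmp/wr2',im=im,P=P,d=d)
import pickle; pickle.dump((c,o),open('/tmp/wr2.pkl','wb'))
print(o['time_s'],o['position'],o['tool_rot'],o['force'],o['width'])
E
```

```text
7.9667 [ 0.55757351 -0.25126622  0.19490845] [-1.86859518e+00 -2.52245569e+00  4.53017803e-04] [ 0.64600402  0.64363065 -1.38208192] 0.008742863964338076
```

View pics/g.png

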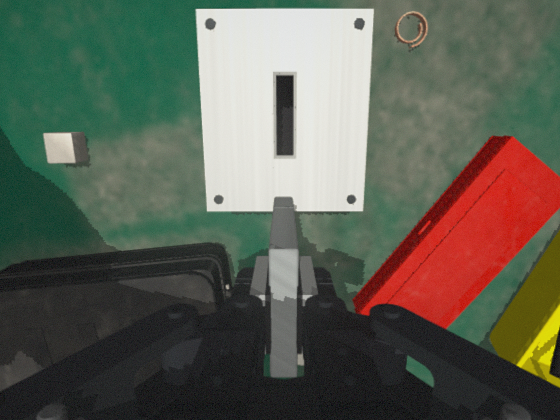

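The slot is centred at (285,115), and the gauge's front edge at (284,200–250) lines up with it. I'll measure both in the tool frame.

```bash
python3 - <<'E'
from h import *
import pickle
z=np.load('/tmp/wr2.npz'); im=z['im'];P=z['P'];d=z['d']; c,o=pickle.load(open('/tmp/wr2.pkl','rb'))
T=R.from_rotvec(o['tool_rot']).as_matrix(); p=np.array(o['position']); a=T[:,0]; print('yaw',np.degrees(np.arctan2(a[1],a[0])),'z',T[:,2])
g=im.sum(2).astype(int); box=np.zeros(g.shape,bool); box[62:168,262:306]=1
for t in(300,480,560):
    q=rays_at(box&(g<t),c,.08); L=((q-p)@T)[:,:2].astype(np.float32)*1000
    r=cv2.minAreaRect(L); print('slot tool',t,np.round(r[0],1),np.round(r[1],1),round(r[2],1))
L=((P-p)@T)*1000
m=(abs(L[...,1])<8)&(L[...,0]>-40)&(L[...,0]<40)&(d>0)
m[:190]=0;m[:,:255]=0;m[:,315:]=0;m[380:]=0
top=m&(L[...,2]<-28)
q=L[top]; print('top',len(q),cv2.minAreaRect(q[:,:2].astype(np.float32)),'z',np.median(q[:,2]),'slope',np.polyfit(q[:,0],q[:,2],1))
f=m&(L[...,2]>-28)&(L[...,0]>15); q=L[f]; print('front',len(q),q.min(0),q.max(0),'x(z)',np.polyfit(q[:,2],q[:,0],1))
for lo in range(-25,50,15):
    s=q[(q[:,2]>=lo)&(q[:,2]<lo+15)]
    if len(s)>5: print(lo,len(s),np.percentile(s[:,1],[2,50,98]).round(1),np.median(s[:,0]).round(1))
E
```

```text
yaw 106.93899306700698 z [-0.00211305  0.00120613 -0.99999704]
slot tool 300 [66.7  1.2] [10.9 52.2] 89.6
slot tool 480 [66.9  1.5] [54.1 14.2] 0.3
slot tool 560 [66.6  1.3] [15.  56.2] 89.5
top 6161 ((0.07782745361328125, 0.011975288391113281), (15.976076126098633, 50.975528717041016), 89.98957824707031) z -30.91649761918252 slope [ -0.20106042 -36.64790077]
front 1205 [ 15.02069395  -4.21458124 -27.99906794] [ 25.7209256    6.30069804 114.72784343] x(z) [-4.88429409e-03  2.51062344e+01]
-25 371 [-3.9  0.7  5.6] 25.1
-10 265 [-3.9  0.7  5.6] 25.1
5 203 [-3.9  0.7  5.5] 25.2
20 157 [-4.   0.7  5.5] 25.2
35 119 [-3.9  0.7  5.4] 25.2
```

send_rows --pt "0 0.015 0.0006 0 0" --pt "0 0.02 0 0 0" --pt "0 0.02 0 0 0" --pt "0 0.0116 0 0 0" --pt "0 0 0 0.015 0" --pt "0 0 0 0.015 0" --pt "0 0 0 0.015 0" --pt "0 0 0 0.005 0" --pt "0 0 0 0 0" --pt "0 0 0 0 0"

```text
time_s: 8.85
position: [0.5395, -0.1875, 0.1466]
tool_rot: [-1.868, -2.526, -0.0]
force: [-0.4, 0.2, -2.0]
width: 0.0088
finger_force: 78.1
```

```bash
cat > k.py <<'E'
from h import *
import pickle
c0,o0=pickle.load(open('/tmp/wr2.pkl','rb'))
T0=R.from_rotvec(o0['tool_rot']).as_matrix(); tgt=np.array(o0['position'])+T0@[.0666,.0006,.1064]
o=env.get_obs(); T=R.from_rotvec(o['tool_rot']).as_matrix()
print(o['time_s'],o['position'],o['force'],'to go mm',((tgt-o['position'])@T*1000).round(2),'rot',np.degrees(R.from_matrix(T0.T@T).as_rotvec()).round(2))
E
python3 k.py; python3 -c "
from h import *
im,d,c=shot('wrist'); b=cv2.cvtColor(im,cv2.COLOR_RGB2BGR)
cv2.imwrite('pics/i.png',cv2.resize(b[150:300,200:370],None,fx=3.5,fy=3.5,interpolation=2))
"
```

```text
8.85 [ 0.53946514 -0.18751492  0.14657747] [-0.38843025  0.19495419 -2.04731304] to go mm [ 0.52 -0.83 57.95] rot [-0.1  -0.1  -0.08]
```

View pics/i.png

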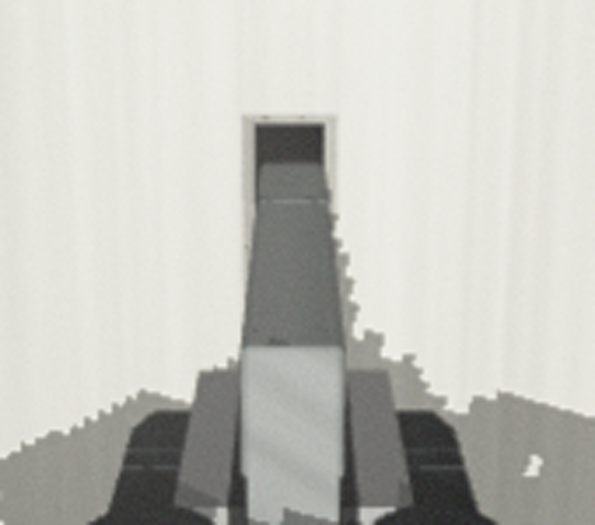

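The foot (260–326) sits about 3 px, or 0.5 mm, to the right of the slot (257–323). The pose readout says the same, so I'll correct it by a small step.

send_rows --pt "0 0.0005 -0.0006 0 0" --pt "0 0 0 0 0" --pt "0 0 0 0.004 0" --pt "0 0 0 0 0" --pt "0 0 0 0 0" --pt "0 0 0 0 0"

```text
time_s: 9.4
position: [0.5385, -0.1874, 0.1423]
tool_rot: [-1.868, -2.526, 0.0]
force: [0.0, 0.3, -2.9]
width: 0.0092
finger_force: 78.1
```

```bash
python3 k.py; python3 -c "
from h import *
im,d,c=shot('wrist'); b=cv2.cvtColor(im,cv2.COLOR_RGB2BGR)
cv2.imwrite('pics/j.png',cv2.resize(b[150:300,200:370],None,fx=3.5,fy=3.5,interpolation=2))
"
```

```text
9.4 [ 0.53853065 -0.18740163  0.14228093] [ 0.04155889  0.26786707 -2.88131625] to go mm [1.400e-01 4.000e-02 5.366e+01] rot [-0.09 -0.1  -0.08]
```

View pics/j.png

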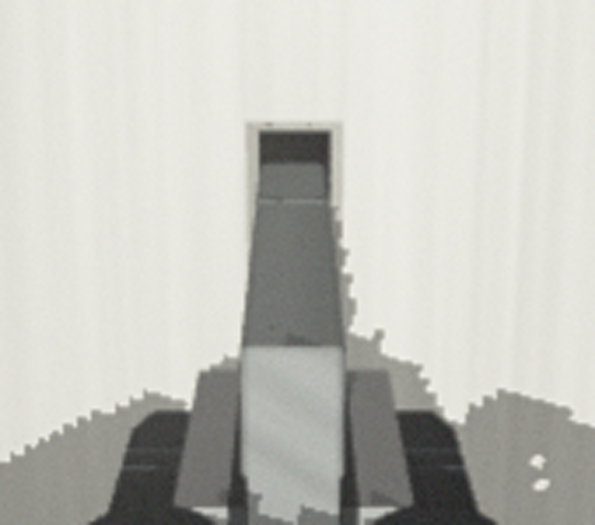

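The slot (260–329) and the foot (261–326) are now centred on each other. I'll descend slowly.

send_rows --pt "0 0 0.0001 0.004 0" --pt "0 0 0 0.004 0" --pt "0 0 0 0.003 0" --pt "0 0 0 0.003 0" --pt "0 0 0 0.003 0" --pt "0 0 0 0.003 0" --pt "0 0 0 0 0" --pt "0 0 0 0 0"

```text
time_s: 10.12
position: [0.5386, -0.1873, 0.1221]
tool_rot: [-1.868, -2.525, 0.0]
force: [-0.5, 0.2, -2.3]
width: 0.0088
finger_force: 78.1
```

```bash
python3 k.py
```

```text
10.1167 [ 0.53856666 -0.18729486  0.12209477] [-0.52159545  0.24543446 -2.30610641] to go mm [ 4.000e-02 -2.000e-02  3.347e+01] rot [-0.08 -0.09 -0.08]
```

No contact, and the foot is about 6 mm below the plate's top surface.

send_rows --pt "0 0 0 0.004 0" --pt "0 0 0 0.005 0" --pt "0 0 0 0.005 0" --pt "0 0 0 0.005 0" --pt "0 0 0 0.005 0" --pt "0 0 0 0.005 0" --pt "0 0 0 0.0035 0" --pt "0 0 0 0 0" --pt "0 0 0 0 0" --pt "0 0 0 0 0"

```text
time_s: 10.95
position: [0.5388, -0.1873, 0.0899]
tool_rot: [1.868, 2.526, 0.0]
force: [0.1, -0.6, -2.7]
width: 0.009
finger_force: 78.1
```

```bash
python3 k.py; python3 -c "
from h import *
im,d,c=shot('wrist'); im2,d2,c2=shot('side')
P=cloud(d,c); q=P[300:360,275:295].reshape(-1,3); print('gauge top z',np.median(q[:,2]))
b=cv2.cvtColor(np.hstack([im[:,80:480],cv2.resize(im2[130:340,200:400],(400,420))]),cv2.COLOR_RGB2BGR); cv2.imwrite('pics/k.png',b)
"
```

```text
10.95 [ 0.53880144 -0.18734162  0.08992655] [ 0.13555284 -0.59493873 -2.68147989] to go mm [ 0.17 -0.24  1.3 ] rot [-0.11 -0.11 -0.08]
gauge top z 0.1203810411385811
```

View pics/k.png

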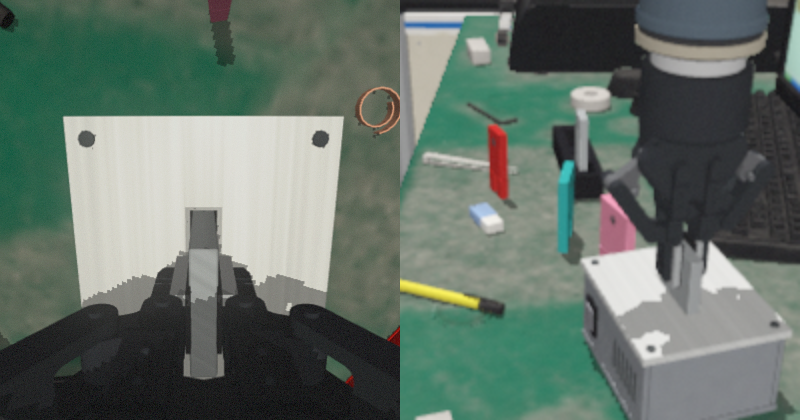

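The gauge is in the slot at (204,230) and centred in it. Its top is about 120 mm above the bench, so half of it is inside. The wrist feels only the gauge's weight, and the narrow gauge still stands in the rack.

```bash
python3 -c "
from h import *
o=env.get_obs();print(o['position'],o['force'],o['width']);print(workorder.finish_job())"
```

```text
[ 0.53885539 -0.18738443  0.0900836 ] [-0.90548548  0.11900808 -2.16734619] 0.008593160384385281
the job is handed in; nothing more can be done
None
```

I handed the job in at about 11 s of the 42 s allowed: the gripper holds the wide gauge upright, half inside the demagnetiser slot, with the wrist showing only the gauge's weight, and the narrow gauge still stands in the rack.

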